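# Sort the annealed beads into their sample trays

### The arm

A 6-joint arm with a two-finger parallel gripper is mounted at the origin on the work surface. World frame = base frame: x ahead of the robot, y to its left, z up, the work surface at z = 0. Lengths are in m, angles in rad, forces in N, time in s.
With the tool pointing down it reaches from about 0.15 to 0.775 m from the base axis. Payload 6.1 kg.
Tool frame: the origin (TCP) lies on the centre line of the jaws, within the pads' length; the fingertips stand 8 mm ahead of it and the grasp point (between the pads) lies 11 mm behind it; y points along the fingers, z is the direction in which the jaws open and shut, and the axes are right-handed (so a half turn about y gives the same grasp; the last joint's range is limited). The gripper opens to 85 mm and grips with 20 to 120 N. Pads are 22 mm wide; open, the fingers measure 114 mm over their backs; the gripper's body (76 mm by 85 mm) begins 54 mm behind the grasp point. The pads swing forward as they close: fully open they stand 13 mm farther back than shut.
Start: joints at [-1.234, 0.126, -0.04, 1.405, 0, 1.571], TCP at [0.173, -0.495, 0.239] pointing down, gripper open.
Joint ranges: [-2.72, 2.72], [-0.95, 1.95], [-1.27, 1.35], [-1.78, 2.02], [-1.46, 1.47], [-3.14, 3.14]. Speed limits (rad/s): [2.39, 2.39, 3.01, 3.14, 3.14, 3.14].

### API

Orientations are given as a unit quaternion [x, y, z, w].
In Python, from station import ctrl gives the robot as it stands.
- The arm moves only by the shell command python3 -m crank 'ROWS'. ROWS is JSON, a list of rows, each a list of 7 numbers: the turn, a rotation vector about the tool's x, y, z in degrees, then the shift along the tool's x, y, z in cm, then the finger opening in cm, from 0 to 8.54. A call has 1 to 5 rows; each row shifts and turns the commanded pose from where the row before left it, along the tool's axes as they then stand; what a row does not reach is not made up. A row lasts 1/12 s, in which the tool goes at most 41.7 mm and 7.16 degrees, less where a joint would pass 70% of its speed; a pose out of reach is approached as far as the arm can. A call is refused whole if a number of a shift passes 4.17 or a number of a turn 7.16, either way. A call with a gripper value outside its range is refused whole. The fingers move at their own pace and stop on an object; the grip force is fixed at half the most. Time passes only in rows, so rows that do not move let the fingers close. It gives the time, the measured TCP pose, the force and the opening at its end, in the units of the state.
- ctrl.read_state(): the state, without advancing time (a new reading comes with each control period).
- ctrl.capture(name): name is "scene" or "top" or "wrist"; returns a dict with "img" (420x560x3 uint8, red, green, blue), "vertical_fov" (degrees; the focal length in pixels is half the picture's height over the tangent of half this angle, whatever the lens; pixels are square), "cx", "cy" (the principal point, pixels), "T" (4x4, takes a point from camera to world coordinates); the wrist camera has in their place "tool_from_camera" (4x4, takes a point from camera to tool coordinates, whose origin is the TCP and whose axes are the tool frame's). Camera axes: x right, y down, z forward; pixel columns grow to the right and rows downward; lengths in m; the calibration is good to about 2 mm. A picture is of the moment at which its call begins: read the wrist's pose just before it. There is no depth.
- ctrl.sign_off(): hands the job in, once; it reports no verdict.
The state is a dict: "time": time; "joint_pos": joint angles; "joint_vel": joint speeds; "joint_efforts": joint torques, N m; "tcp_pos": TCP position; "ee_rot": TCP orientation; "ft_force": force on the tool from outside, world axes, zero at the start; "moment": the same for the moment, N m; "width": finger opening in m.
Only numpy, scipy, OpenCV 4.12 (cv2) and the standard library are available. Lean on these libraries where they do the work, as an engineer would, in place of code of your own. Each camera call takes 0.05 s, during which the arm holds its last target. There are 200 camera calls.

### The job

Sort the five glass beads into the two-bay trays: each bead goes into the tray whose glued-on sample has its colour and shape, one bead to a bay, standing upright flat on the bay floor as it stands now (where a tray has a bay to spare, either will do). Set each bead down rather than letting it drop, and leave the crucible and the bottle bottom undisturbed.

Things in the scene. Friction and masses are not known exactly. Their poses are not given: they have to be found in the camera images.
- cobalt_plain: Round (cylindrical) cobalt-blue glass bead, 32 mm diameter, 34 mm tall; only a small black hole, no ivory ring, on top. It stands upright at the start with its hole vertical. Origin: centre of the underside, z up; flat top 34 mm above the origin; about 50 g, opaque glass, rigid.
- cobalt_ringed: Round (cylindrical) cobalt-blue glass bead, 32 mm diameter, 34 mm tall; an ivory ring round the small black hole on top. It stands upright at the start with its hole vertical. Origin: centre of the underside, z up; flat top 34 mm above the origin; about 50 g, opaque glass, rigid.
- coral_plain: Square coral-red glass bead, 28 x 28 mm, 34 mm tall, flat sides facing its own x and y axes; only a small black hole, no ivory ring, on top. It stands upright at the start with its hole vertical. Origin: centre of the underside, z up; flat top 34 mm above the origin; about 50 g, opaque glass, rigid.
- coral_ringed: Square coral-red glass bead, 28 x 28 mm, 34 mm tall, flat sides facing its own x and y axes; an ivory ring round the small black hole on top. It stands upright at the start with its hole vertical. Origin: centre of the underside, z up; flat top 34 mm above the origin; about 50 g, opaque glass, rigid.
- jade_hex: Six-sided jade-green glass bead, 30 mm across flats, 34 mm tall; two of its flats face along its own x axis (the others are 60 degrees apart); a small black hole on top. It stands upright at the start with its hole vertical. Origin: centre of the underside, z up; flat top 34 mm above the origin; about 50 g, opaque glass, rigid.
- cobalt_tray: Low open aluminium tray, fixed, 60 mm (x) by 116 mm (y). Sample: a flat blue round disc on a white tab beyond its long +x side (to x = 70 mm, 12 mm high). Origin: centre of the underside, z up. Walls 4 mm thick, rims at 12 mm, grey-lined inner floor at 4 mm. A divider at y = 0 makes two bays, each 52 x 52 mm inside, centred at x = 0, y = +28 and -28 mm.
- coral_tray: Low open aluminium tray, fixed, 60 mm (x) by 116 mm (y). Sample: a flat red square on a white tab beyond its long +x side (to x = 70 mm, 12 mm high). Origin: centre of the underside, z up. Walls 4 mm thick, rims at 12 mm, grey-lined inner floor at 4 mm. A divider at y = 0 makes two bays, each 52 x 52 mm inside, centred at x = 0, y = +28 and -28 mm.
- jade_tray: Low open aluminium tray, fixed, 60 mm (x) by 116 mm (y). Sample: a flat green hexagon on a white tab beyond its long +x side (to x = 70 mm, 12 mm high). Origin: centre of the underside, z up. Walls 4 mm thick, rims at 12 mm, grey-lined inner floor at 4 mm. A divider at y = 0 makes two bays, each 52 x 52 mm inside, centred at x = 0, y = +28 and -28 mm.
- crucible: Bystander: loose mustard-yellow ceramic crucible, open cup 70 mm across the rim, 65 mm tall. Origin: centre of the underside. Not to be moved.
- bottle_bottom: Bystander: loose cut-off bottom of a smoky brown-grey glass bottle, open cup 74 mm across, 45 mm tall. Origin: centre of the underside. Not to be moved.
Not all that is in view belongs to the job. Leave any yellow look-alike of the coral_plain alone. Leave any pink look-alike of the coral_ringed alone.

How it is judged:
By the outcome, as a careful person would: the job done as asked, in the order asked, and still so for the second after the job is handed in, with the robot touching nothing.
It also fails if it takes over 96 s, if anything falls off the work surface, if the arm or the gripper's body presses on something with over 40 N, if the wrist force passes 120 N, or if a joint passes its speed limit or range.

## Working session

There is one attempt and no reset: what is moved stays moved. The work goes in short steps, Python scripts to look and compute and a shell command to move; the robot and the scene stay as the last step left them, time stands still between calls to the robot, and variables do not carry over. Pictures are saved under pics/ and viewed, about 12 in all and at most 16, crops included, and the job is handed in when it is done.

```bash
mkdir -p pics; ls
python3 - <<'E'
from station import ctrl
import cv2
s=ctrl.read_state();print({k:s[k] for k in('time','tcp_pos','ee_rot','width')})
for n in('top','scene'):
    c=ctrl.capture(n);cv2.imwrite(f'pics/{n}0.png',cv2.cvtColor(c['img'],cv2.COLOR_RGB2BGR));print(n,c['vertical_fov'],c['cx'],c['cy'],c['T'], [k for k in c])
E
```

```text
pics
{'time': 0.0, 'tcp_pos': array([ 0.1733743 , -0.49513543,  0.23853214]), 'ee_rot': array([-0.11859648,  0.69765039, -0.69655682,  0.11843731]), 'width': 0.08530365493597243}
top 52.00166585393253 273.38324392148473 215.25406175205336 [[ 1.33250712e-02 -9.93743500e-01  1.10888677e-01  4.46071745e-01]
 [-9.99795124e-01 -1.15514828e-02  1.66214464e-02  2.77861943e-06]
 [-1.52365257e-02 -1.11087441e-01 -9.93693830e-01  9.23746752e-01]
 [ 0.00000000e+00  0.00000000e+00  0.00000000e+00  1.00000000e+00]] ['img', 'vertical_fov', 'cx', 'cy', 'T']
scene 43.47502464248241 275.344538791448 205.22760449303945 [[ 0.2358954   0.666055   -0.70761861  1.3082986 ]
 [ 0.97166465 -0.17280677  0.1612626  -0.19343904]
 [-0.01487153 -0.72560909 -0.68794642  0.78696942]
 [ 0.          0.          0.          1.        ]] ['img', 'vertical_fov', 'cx', 'cy', 'T']
```

View pics/top0.png

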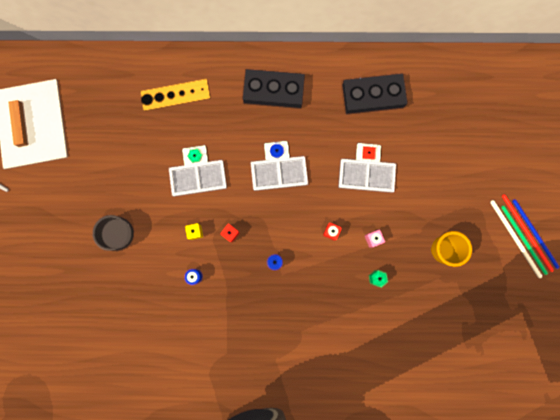

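View pics/scene0.png

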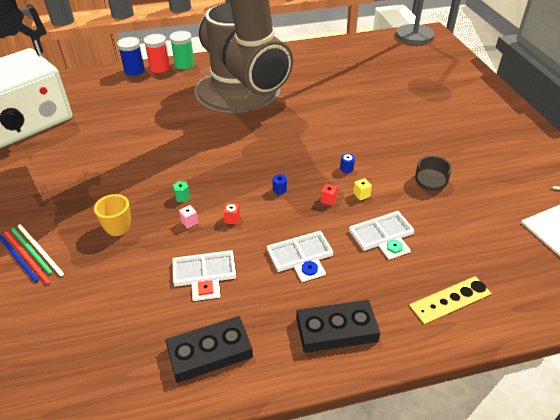

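The top view shows:
- **Beads:** yellow square (193,231), coral plain (229,232), coral ringed (333,231), pink ringed (376,239), cobalt ringed (192,277), cobalt plain (275,262) and jade (379,279).
- **Trays:** jade (197,177), cobalt (279,172) and coral (368,174).

The yellow bead has a plain hole and is the coral_plain look-alike. The pink one is the coral_ringed look-alike. The true coral beads are the red ones at (229,232) and (333,231). I'll measure these and confirm them in a crop.

```bash
cat > h.py <<'E'
import numpy as np, cv2
from scipy.spatial.transform import Rotation as Ro
from station import ctrl
def cam(n):
    s=ctrl.read_state(); c=ctrl.capture(n)
    if n=='wrist':
        T=np.eye(4);T[:3,:3]=Ro.from_quat(s['ee_rot']).as_matrix();T[:3,3]=s['tcp_pos'];c['T']=T@c['tool_from_camera']
    c['f']=210/np.tan(np.radians(c['vertical_fov']/2)); return c
def ray(c,uv,z):
    d=c['T'][:3,:3]@np.array([(uv[0]-c['cx'])/c['f'],(uv[1]-c['cy'])/c['f'],1]);o=c['T'][:3,3]
    return (o+d*(z-o[2])/d[2])[:2]
def proj(c,p):
    q=np.linalg.inv(c['T'])@np.append(p,1);return q[:2]/q[2]*c['f']+[c['cx'],c['cy']]
def masks(img):
    h=cv2.cvtColor(img,cv2.COLOR_RGB2HSV);H,S,V=cv2.split(h)
    return {'red':((H<5)|(H>174))&(S>190)&(V>90),'blue':(H>108)&(H<128)&(S>150)&(V>60),'green':(H>60)&(H<90)&(S>150)&(V>70)}
def blobs(c,amin=40):
    out=[]
    for k,m in masks(c['img']).items():
        for ct in cv2.findContours(m.astype(np.uint8),cv2.RETR_EXTERNAL,cv2.CHAIN_APPROX_NONE)[0]:
            hull=cv2.convexHull(ct)
            if cv2.contourArea(hull)>amin: out.append((k,hull))
    return out
def save(c,name,box=None,s=1):
    im=cv2.cvtColor(c['img'],cv2.COLOR_RGB2BGR)
    if box: im=im[box[1]:box[3],box[0]:box[2]]
    cv2.imwrite('pics/'+name,cv2.resize(im,None,fx=s,fy=s,interpolation=cv2.INTER_CUBIC))
def go(x,y,z,yaw=None):
    """shift in tool axes (cm) to a world target; yaw = world heading of jaw axis (deg); turn about tool y"""
    s=ctrl.read_state();R=Ro.from_quat(s['ee_rot']).as_matrix()
    d=R.T@(np.array([x,y,z])-s['tcp_pos'])*100
    cur=np.degrees(np.arctan2(R[1,2],R[0,2])); t=None
    if yaw is not None: t=-((yaw-cur+90)%180-90)
    print('shift cm',d.round(2),'jaw yaw',round(cur,1),'turn y',t,'tilt',R[:,1].round(3),'q6',s['joint_pos'].round(2),'t',s['time'],'w',s['width'])
E
python3 - <<'E'
from h import *
for n in('top','scene'):
    c=cam(n)
    if n=='top': save(c,'crop1.png',(160,130,410,300),3)
    for k,h in blobs(c):
        M=cv2.moments(h);uv=np.array([M['m10'],M['m01']])/M['m00']
        print(n,k,uv.round(1),cv2.contourArea(h),'z.017',ray(c,uv,.017).round(3),'rect',cv2.minAreaRect(h)[1:])
go(.3,0,.24,90)
w=cam('wrist');save(w,'w0.png')
print(w['tool_from_camera'].round(3),w['f'])
E
```

```text
top red [229.7 232.6] 184.5 z.017 [0.509 0.107] rect ((14.524161338806152, 13.430944442749023), 38.65980911254883)
top red [332. 231.] 193.0 z.017 [ 0.515 -0.109] rect ((14.443709373474121, 14.70632266998291), 23.198591232299805)
top red [527.  232.2] 347.0 z.017 [ 0.518 -0.516] rect ((90.96744537353516, 4.145807266235352), 57.2647705078125)
top red [368.5 152.4] 112.0 z.017 [ 0.685 -0.187] rect ((11.0, 11.0), 90.0)
top blue [192.9 276.3] 192.5 z.017 [0.417 0.182] rect ((15.0, 16.0), 90.0)
top blue [274.5 261.8] 155.5 z.017 [0.449 0.012] rect ((14.0, 13.0), 90.0)
top blue [535.3 233.5] 287.5 z.017 [ 0.515 -0.533] rect ((80.70475006103516, 3.892847776412964), 56.72511291503906)
top blue [276.3 150.4] 113.0 z.017 [0.688 0.011] rect ((11.0, 12.0), 90.0)
top green [378.2 278.2] 197.0 z.017 [ 0.418 -0.204] rect ((15.0, 16.0), 90.0)
top green [523.7 239.5] 266.5 z.017 [ 0.502 -0.508] rect ((80.15425872802734, 3.5558271408081055), 57.09476089477539)
top green [194.4 155. ] 117.5 z.017 [0.676 0.187] rect ((12.727920532226562, 12.020814895629883), 45.0)
scene red [ 25.8 256.4] 269.5 z.017 [ 0
[... 947 characters left out ...]
0581055), 8.13010311126709)
scene green [ 31.9 251.2] 201.0 z.017 [ 0.524 -0.507] rect ((58.24583053588867, 3.796283006668091), 49.398704528808594)
scene green [181.1 191.2] 244.0 z.017 [ 0.421 -0.203] rect ((20.003847122192383, 14.120362281799316), 78.69007110595703)
scene green [182.6  54.8] 467.0 z.017 [-0.204 -0.13 ] rect ((26.870058059692383, 19.09188461303711), 81.8698959350586)
shift cm [-28.31  -0.08 -42.56] jaw yaw -70.7 turn y 19.296503119919407 tilt [-0.     0.001 -1.   ] q6 [-1.23  0.13 -0.04  1.41 -0.    1.57] t 0.2 w 0.08580179252173051
[[-0.001  0.96   0.281 -0.071]
 [-0.001 -0.281  0.96  -0.134]
 [ 1.     0.001  0.001  0.   ]
 [ 0.     0.     0.     1.   ]] 348.47443782068524
```

View pics/crop1.png

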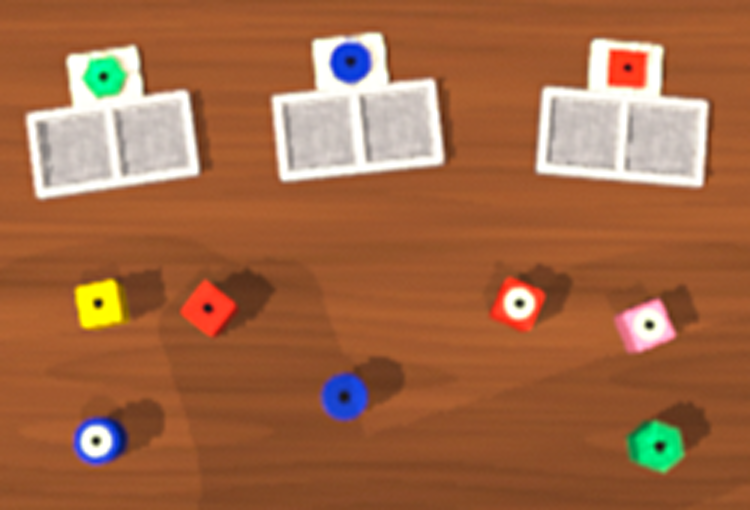

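The crop confirms it. The true beads are red with a plain hole (229,232) and red with an ivory ring (333,231). Yellow (193,231) and pink (376,239) are the decoys. Next I'll move to a central overview for the wrist camera.

```bash
python3 -m crank '[[0,6.43,0,0,0,0,8.5],[0,6.43,0,0,0,0,8.5],[0,6.43,0,0,0,0,8.5],[0,0,0,-2.18,-0.27,-3.3,6],[0,0,0,-2.18,-0.27,-3.3,6]]'
python3 -m crank '[[0,0,0,-2.18,-0.27,-3.3,6],[0,0,0,-2.18,-0.27,-3.3,6],[0,0,0,-2.18,-0.27,-3.3,6],[0,0,0,-2.18,-0.27,-3.3,6],[0,0,0,-2.18,-0.27,-3.3,6]]'
python3 -m crank '[[0,0,0,-2.18,-0.27,-3.3,6],[0,0,0,-2.18,-0.27,-3.3,6],[0,0,0,-2.18,-0.27,-3.3,6],[0,0,0,-2.18,-0.27,-3.3,6],[0,0,0,-2.18,-0.27,-3.3,6]]'
python3 -m crank '[[0,0,0,-2.18,-0.27,-3.3,6],[0,0,0,-2.18,-0.27,-3.3,6],[0,0,0,-2.18,-0.27,-3.3,6],[0,0,0,0,0,0,6],[0,0,0,0,0,0,6]]'
python3 - <<'E'
from h import *
go(.5,0,.28,90)
c=cam('wrist');save(c,'w1.png',None,1.4)
E
```

```text
time: 0.67
tcp_pos: [0.2167, -0.4295, 0.2438]
ee_rot: [0.001, 0.708, -0.707, -0.002]
ft_force: [0.8, 0.1, 1.1]
width: 0.0635
time: 1.08
tcp_pos: [0.3265, -0.2627, 0.2584]
ee_rot: [-0.0, -0.707, 0.707, 0.0]
ft_force: [0.5, -0.5, 0.3]
width: 0.0599
time: 1.5
tcp_pos: [0.4357, -0.0975, 0.272]
ee_rot: [-0.0, -0.707, 0.707, -0.0]
ft_force: [1.4, -1.1, -0.1]
width: 0.0598
time: 1.92
tcp_pos: [0.5011, 0.0013, 0.2792]
ee_rot: [0.002, -0.707, 0.707, -0.001]
ft_force: [0.7, -0.7, -0.3]
width: 0.0599
shift cm [ 0.11 -0.08  0.13] jaw yaw -89.8 turn y 0.21126869192778486 tilt [-0.001 -0.    -1.   ] q6 [ 0.    0.09  0.    1.49 -0.    3.14] t 1.9167 w 0.05988188418776268
```

View pics/w1.png

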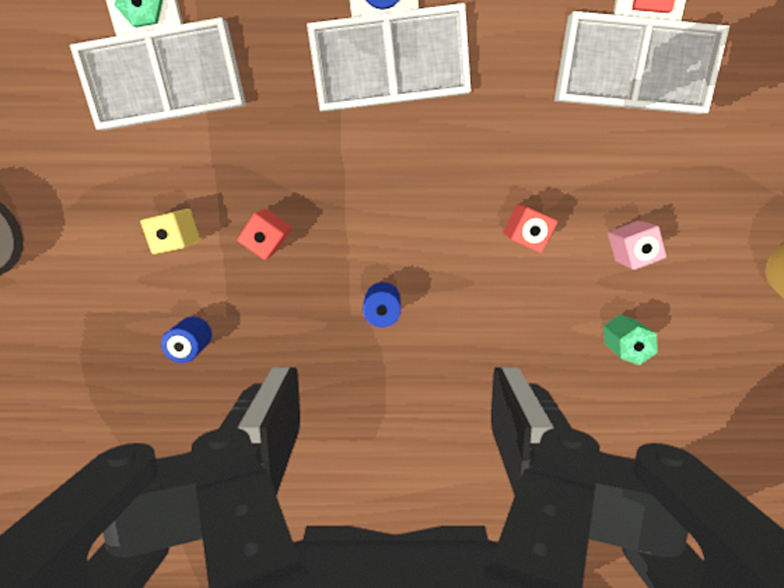

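The wrist view (1.4x) shows all beads: hole centres at coral plain (260,237), coral ringed (535,231), cobalt plain (382,310), cobalt ringed (179,347), jade (639,346). The trays are along the top. Now I'll measure top faces and trays.

```bash
cat > meas.py <<'E'
from h import *
def top(c,k,hull,z):
    m=np.zeros(c['img'].shape[:2],np.uint8);cv2.drawContours(m,[hull],-1,255,-1)
    V=c['img'].max(2); hs=cv2.cvtColor(c['img'],cv2.COLOR_RGB2HSV)
    hole=(V<70)&(m>0) if k!='blue' else (V<70)&(m>0)
    n,l,st,ce=cv2.connectedComponentsWithStats(hole.astype(np.uint8))
    if n>1: i=1+np.argmax(st[1:,4]); hc=ce[i]; ha=st[i,4]
    else: hc=[np.nan]*2;ha=0
    t,_=cv2.threshold(V[m>0].reshape(-1,1),0,255,cv2.THRESH_OTSU)
    tm=((V>t)&(m>0)).astype(np.uint8); n,l,st,ce=cv2.connectedComponentsWithStats(tm);i=1+np.argmax(st[1:,4])
    ct=max(cv2.findContours((l==i).astype(np.uint8),cv2.RETR_EXTERNAL,cv2.CHAIN_APPROX_NONE)[0],key=cv2.contourArea)
    W=np.array([ray(c,p[0],z) for p in cv2.convexHull(ct)],np.float32)*1000
    r=cv2.minAreaRect(W)
    print(k,'hole px',np.round(hc,1),ha,'hole xy',ray(c,hc,z).round(4),'topface c',np.round(r[0],1),'size',np.round(r[1],1),'ang',round(r[2],1))
E
python3 - <<'E'
from meas import *
c=cam('wrist')
for k,h in blobs(c,120):
    if h[:,0,1].min()>70: top(c,k,h,.034)
hs=cv2.cvtColor(c['img'],cv2.COLOR_RGB2HSV)
m=((hs[...,1]<60)&(hs[...,2]>120)).astype(np.uint8);m[95:]=0
for ct in cv2.findContours(m,cv2.RETR_CCOMP,cv2.CHAIN_APPROX_NONE)[0]:
    a=cv2.contourArea(ct)
    if a>1000:
        W=np.array([ray(c,p[0],.012) for p in ct],np.float32)*1000
        r=cv2.minAreaRect(W);print('tray',int(a),ct[:,0].min(0),ct[:,0].max(0),np.round(r[0],1),np.round(r[1],1),round(r[2],1))
# trays from top cam, coarse: corner lists
t=cam('top');hs=cv2.cvtColor(t['img'],cv2.COLOR_RGB2HSV)
m=((hs[...,1]<70)&(hs[...,2]>110)).astype(np.uint8)
m[:135]=0;m[205:]=0;m[:,:150]=0;m[:,420:]=0
m=cv2.morphologyEx(cv2.morphologyEx(m,cv2.MORPH_CLOSE,np.ones((5,5))),cv2.MORPH_OPEN,np.ones((1,27)))
for ct in cv2.findContours(m,cv2.RETR_EXTERNAL,cv2.CHAIN_APPROX_NONE)[0]:
    if cv2.contourArea(ct)>700:
        W=np.array([ray(t,p[0],.012) for p in ct],np.float32)*1000;r=cv2.minAreaRect(W);print('top tray',np.round(r[0],1),np.round(r[1],1),round(r[2],1))
E
```

```text
blue hole px [126.3 247.1] 24 hole xy [0.4183 0.1813] topface c [419.  180.1] size [28.8 29.5] ang 0.1
blue hole px [271.2 220.7] 34 hole xy [0.4511 0.0119] topface c [451.7  11.7] size [28.7 28.6] ang 0.1
tray 7533 [395   0] [519  79] [ 645.1 -182.9] [120.1  74. ] 85.5
tray 7344 [218   0] [334  78] [646.9   5.9] [ 71.7 116.9] 6.8
tray 7590 [48  0] [173  92] [640.9 181.9] [ 85.  119.7] 9.3
```

```bash
sed -i "s/'red':((H<5)|(H>174))&(S>190)&(V>90)/'red':((H<6)|(H>172))\&(S>smin)\&(V>90)/; s/def masks(img)/def masks(img,smin=150)/; s/(H<90)&(S>150)&(V>70)/(H<90)\&(S>90)\&(V>50)/" h.py
python3 - <<'E'
from meas import *
c=cam('wrist')
for p in((240/1.4,250/1.4),(250/1.4,225/1.4),(280/1.4,240/1.4),(535/1.4,245/1.4),(512/1.4,228/1.4),(240/1.4,290/1.4),(630/1.4,335/1.4)):
    x=c['img'][int(p[1]),int(p[0])];print(np.round(p),x,cv2.cvtColor(x[None,None],cv2.COLOR_RGB2HSV).ravel())
for k,h in blobs(c,120):
    if h[:,0,1].min()>70: top(c,k,h,.034)
for n,P in dict(jade=[(71,44),(97,129),(244,104),(229,18)],cob=[(308,24),(320,109),(470,92),(466,6)],coral=[(570,12),(556,100),(710,112),(728,26)]).items():
    W=np.array([ray(c,np.array(p)/1.4,.012) for p in P]);ctr=W.mean(0)
    l=W[0]+W[1]-W[2]-W[3];a=np.arctan2(l[1],l[0])-np.pi/2;y=np.array([-np.sin(a),np.cos(a)])
    print(n,ctr.round(4),'yaw',np.degrees(a).round(1),'len',np.linalg.norm(l)/2,np.linalg.norm(W[0]-W[1]),'bay+',(ctr+.028*y).round(4),'bay-',(ctr-.028*y).round(4))
E
```

```text
[171. 179.] [159 109  76] [ 12 133 159]
[179. 161.] [255 125 111] [  3 144 255]
[200. 171.] [140  59  48] [  4 168 140]
[382. 175.] [255 130 114] [  3 141 255]
[366. 163.] [214  86  75] [  2 166 214]
[171. 207.] [149 102  71] [ 12 133 149]
[450. 239.] [147 254 194] [ 73 107 254]
red hole px [182.9 168.6] 36 hole xy [0.5104 0.107 ] topface c [510.9 106.8] size [27.6 27.4] ang 52.9
red hole px [379.5 162.9] 34 hole xy [ 0.5167 -0.1077] topface c [ 518.6 -103.5] size [35.6 27.8] ang 67.0
blue hole px [125.5 247. ] 26 hole xy [0.4184 0.1814] topface c [419.3 180.4] size [29.7 29.1] ang 38.4
blue hole px [270.2 220.3] 32 hole xy [0.4511 0.012 ] topface c [451.9  11.7] size [28.6 29.9] ang 90.0
green hole px [454.1 245.2] 32 hole xy [ 0.4204 -0.2025] topface c [ 420.5 -201.8] size [33.3 29.1] ang 7.3
jade [0.6294 0.176 ] yaw 8.6 len 0.11889515153960223 0.060498366986433405 bay+ [0.6253 0.2037] bay- [0.6336 0.1483]
cob [0.6405 0.0015] yaw 5.9 len 0.1160973472870633 0.05892502262098652 bay+ [0.6376 0.0294] bay- [ 0.6434 -0.0263]
coral [ 0.6372 -0.1868] yaw -4.3 len 0.11899247102992355 0.060201607610374595 bay+ [ 0.6393 -0.1589] bay- [ 0.6351 -0.2148]
```

Measurements agree across views to about 1–2 mm. I'll start with cobalt plain: turn the jaws to a world-x heading while descending.

```bash
python3 -m crank '[[0,-6.92,0,0,1.2,0,6],[0,-6.92,0,0,1.2,0,6],[0,-6.92,0,0,1.2,0,6],[0,-6.92,0,0,1.2,0,6],[0,-6.92,0,0,1.2,0,6]]' >/dev/null
python3 -m crank '[[0,-6.92,0,0,1.2,0,6],[0,-6.92,0,0,1.2,0,6],[0,-6.92,0,0,1.2,0,6],[0,-6.92,0,0,1.2,0,6],[0,-6.92,0,0,1.2,0,6]]' >/dev/null
python3 -m crank '[[0,-6.92,0,0,1.2,0,6],[0,-6.92,0,0,1.2,0,6],[0,-6.92,0,0,1.2,0,6],[0,0,0,-0.5,0,-2.5,6],[0,0,0,-0.55,0,-2.5,6]]'
python3 -m crank '[[0,0,0,0,0,0,6]]'
python3 - <<'E'
from meas import *
go(.451,.012,.02,0)
c=cam('wrist');save(c,'w2.png')
for k,h in blobs(c,300): top(c,k,h,.034)
E
```

```text
time: 3.37
tcp_pos: [0.4494, 0.0087, 0.1228]
ee_rot: [-0.5, 0.501, -0.501, 0.499]
ft_force: [0.1, 1.2, 0.3]
width: 0.0601
time: 3.45
tcp_pos: [0.4458, 0.0093, 0.1234]
ee_rot: [-0.5, 0.502, -0.5, 0.498]
ft_force: [0.8, 0.3, -0.2]
width: 0.0599
shift cm [-0.27 10.34  0.55] jaw yaw -0.2 turn y -0.1667982856736785 tilt [-0.004  0.    -1.   ] q6 [ 0.02  0.01 -0.42  1.14  0.    1.59] t 3.45 w 0.05991118226800435
red hole px [363. 340.] 1 hole xy [ 0.5059 -0.084 ] topface c [501.3 -93.6] size [14.3 42.4] ang 15.7
red hole px [391.5  63.6] 164 hole xy [0.5106 0.1072] topface c [507.7 106.3] size [31.7 30.1] ang 53.4
blue hole px [290.3 217.2] 115 hole xy [0.4511 0.012 ] topface c [451.2  16. ] size [36.1 30.2] ang 90.0
```

View pics/w2.png

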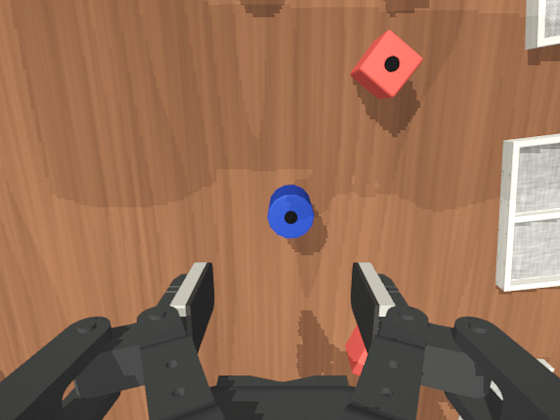

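The wrist view shows the cobalt plain hole at (290,217), which matches the estimate, with the jaws straddling it. Grasp it and lift.

```bash
python3 -m crank '[[0,0,0,-0.27,2.5,0.52,6],[0,0,0,0,2.5,0,6],[0,0,0,0,2.5,0,6],[0,0,0,0,2.0,0,6],[0,0,0,0,0.8,0,6]]'
python3 -m crank '[[0,0,0,0,0,0,2],[0,0,0,0,0,0,2],[0,0,0,0,0,0,2],[0,0,0,0,0,0,2],[0,0,0,0,0,0,2]]'
python3 -c "
from h import *
go(.6376,.0294,.075,0)"
python3 -m crank '[[0,0,0,0,-1,0,2],[0,0,0,0,-2,0,2],[0,0,0,0,-2.5,0,2],[0,0,0,0,0,0,2]]'
python3 -c "
from h import *
go(.6376,.0294,.075,0)"
```

```text
time: 3.92
tcp_pos: [0.4545, 0.0118, 0.0186]
ee_rot: [-0.5, 0.501, -0.5, 0.499]
ft_force: [-1.2, -0.9, 0.3]
width: 0.0595
time: 4.33
tcp_pos: [0.4568, 0.0127, 0.0221]
ee_rot: [0.499, -0.5, 0.501, -0.5]
ft_force: [-0.0, 0.1, 3.6]
width: 0.03
shift cm [-1.68 -5.24 18.09] jaw yaw -0.0 turn y -0.04511601044902136 tilt [ 0.003 -0.    -1.   ] q6 [ 0.03  0.1  -0.57  0.91 -0.    1.6 ] t 4.3333 w 0.029999100611995528
time: 4.67
tcp_pos: [0.4582, 0.0129, 0.0808]
ee_rot: [0.498, -0.498, 0.502, -0.502]
ft_force: [1.5, -0.7, -0.1]
width: 0.03
shift cm [-1.65  0.71 17.93] jaw yaw -0.0 turn y -0.02439232793643953 tilt [ 0.007  0.    -1.   ] q6 [ 0.03  0.05 -0.48  1.04  0.    1.6 ] t 4.6667 w 0.029973462077698892
```

Run:
```python
from h import *
for i in range(2):
    go(.6376,.0294,.075,0); c=cam('wrist')
save(c,'w3.png',(150,120,450,420),1.5)
```

```text
shift cm [-1.65  0.71 17.93] jaw yaw -0.0 turn y -0.02439232793643953 tilt [ 0.007  0.    -1.   ] q6 [ 0.03  0.05 -0.48  1.04  0.    1.6 ] t 4.6667 w 0.029973462077698892
shift cm [-1.66  0.51 17.98] jaw yaw -0.0 turn y -0.02330792902870371 tilt [ 0.006  0.    -1.   ] q6 [ 0.03  0.05 -0.48  1.03  0.    1.6 ] t 4.7167 w 0.029668255947910782
```

View pics/w3.png

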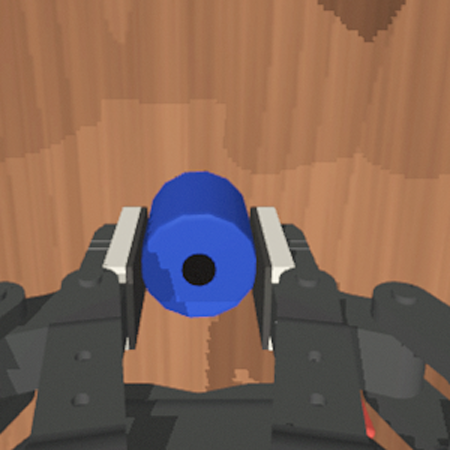

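The bead is held upright between the pads (crop around (200,255)). On to the cobalt tray's +y bay.

```bash
python3 -m crank '[[0,0,0,-0.33,0,3.6,2],[0,0,0,-0.33,0,3.6,2],[0,0,0,-0.33,0,3.6,2],[0,0,0,-0.33,0,3.6,2],[0,0,0,-0.33,0,3.6,2]]'
python3 -m crank '[[0,0,0,0,0,0,2],[0,0,0,0,0,0,2],[0,0,0,0,0,0,2]]'
python3 - <<'E'
from h import *
go(.6376,.0294,.026,0); c=cam('wrist');save(c,'w4.png')
E
```

```text
time: 5.18
tcp_pos: [0.6366, 0.0294, 0.0747]
ee_rot: [-0.5, 0.5, -0.5, 0.499]
ft_force: [0.8, -0.5, 0.0]
width: 0.03
time: 5.43
tcp_pos: [0.6345, 0.0292, 0.0744]
ee_rot: [-0.501, 0.501, -0.499, 0.499]
ft_force: [0.3, 0.8, -0.7]
width: 0.0299
shift cm [-0.03  4.84  0.32] jaw yaw -0.0 turn y -0.02923414408084568 tilt [-0.003 -0.    -1.   ] q6 [ 0.05  0.38 -0.08  1.12 -0.    1.62] t 5.4333 w 0.029878697129974655
```

View pics/w4.png

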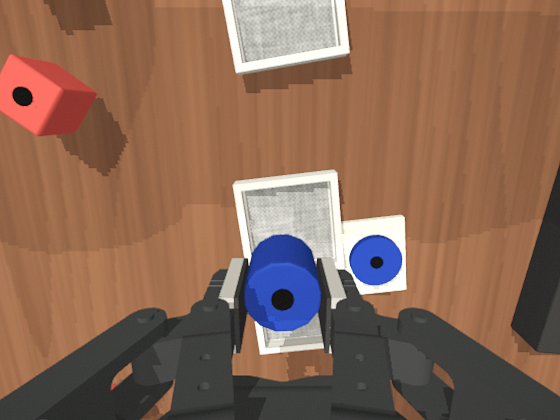

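Run:
```python
from meas import *
c=cam('wrist')
for p in((.6376,.0294,.004),(.6434,-.0263,.004),(.6405,.0015,.012)): print(proj(c,p).round(0))
# outer corners of the rim at z=.012, as seen
for q in((234,183),(337,171),(237,72),(348,52),(323,352),(260,354)): print(q,ray(c,q,.012).round(4))
```

```text
[288. 230.]
[296. 309.]
[292. 276.]
(234, 183) [0.6065 0.0605]
(337, 171) [0.6654 0.0675]
(237, 72) [0.6104 0.1199]
(348, 52) [0.6683 0.1296]
(323, 352) [ 0.6615 -0.0541]
(260, 354) [ 0.6194 -0.0558]
```

Run:
```python
from meas import *
c=cam('wrist'); print('cob sample',ray(c,(377,262),.012).round(4), 'bead hole @tcp+~.012',ray(c,(283,299),ctrl.read_state()['tcp_pos'][2]+.012).round(4),ctrl.read_state()['tcp_pos'])
t=cam('top')
for k,h in blobs(t,60):
    M=cv2.moments(h);uv=np.array([M['m10'],M['m01']])/M['m00']
    if uv[1]<165: print(k,uv.round(1),ray(t,uv,.012).round(4))
sc=cam('scene')
for n,p in dict(cob=(310,268),jade=(395,246),coral=(205,287)).items(): print(n,ray(sc,p,.012).round(4))
```

```text
cob sample [0.6927 0.0109] bead hole @tcp+~.012 [0.6347 0.0296] [0.63443342 0.0290786  0.0759301 ]
red [368.4 152.2] [ 0.6871 -0.1881]
green [194.4 155.1] [0.6772 0.1886]
cob [0.6959 0.011 ]
jade [0.6837 0.1887]
coral [ 0.6914 -0.1889]
```

The sample discs in all three cameras put the trays about 4 mm further +y than my corner picks. Corrected centres are cobalt (0.6425, 0.005), jade (0.6306, 0.181) and coral (0.639, −0.185). Correct and lower.

```bash
python3 -m crank '[[0,0,0,-0.4,0.5,0.45,2],[0,0,0,0,1.5,0,2],[0,0,0,0,1.5,0,2],[0,0,0,0,0.9,0,2],[0,0,0,0,0,0,2]]'
python3 -m crank '[[0,0,0,0,0.2,0,2],[0,0,0,0,0,0,2],[0,0,0,0,0,0,2]]'
python3 -m crank '[[0,0,0,0,0.15,0,2],[0,0,0,0,0,0,2],[0,0,0,0,0,0,2]]'
python3 -m crank '[[0,0,0,0,0.15,0,2],[0,0,0,0,0,0,2],[0,0,0,0,0,0,2]]'
```

```text
time: 6.1
tcp_pos: [0.6386, 0.0333, 0.0294]
ee_rot: [-0.501, 0.501, -0.499, 0.499]
ft_force: [0.6, -0.6, -0.9]
width: 0.0302
time: 6.35
tcp_pos: [0.6407, 0.0332, 0.0306]
ee_rot: [0.5, -0.5, 0.5, -0.5]
ft_force: [-0.0, 0.4, -1.0]
width: 0.0299
time: 6.6
tcp_pos: [0.6403, 0.0332, 0.0286]
ee_rot: [0.5, -0.5, 0.5, -0.5]
ft_force: [1.9, -0.5, 0.1]
width: 0.0298
time: 6.85
tcp_pos: [0.6401, 0.0332, 0.0267]
ee_rot: [-0.5, 0.5, -0.5, 0.5]
ft_force: [0.2, 0.7, 0.4]
width: 0.0296
```

```bash
python3 -m crank '[[0,0,0,0,0.1,0,2],[0,0,0,0,0,0,2],[0,0,0,0,0,0,2]]'
python3 -m crank '[[0,0,0,0,0.1,0,2],[0,0,0,0,0,0,2],[0,0,0,0,0,0,2]]'
```

```text
time: 7.1
tcp_pos: [0.6402, 0.0332, 0.0262]
ee_rot: [0.5, -0.5, 0.5, -0.5]
ft_force: [-1.1, -0.0, 3.3]
width: 0.03
time: 7.35
tcp_pos: [0.6403, 0.0332, 0.0262]
ee_rot: [0.5, -0.5, 0.5, -0.5]
ft_force: [-3.5, -0.8, 9.4]
width: 0.0301
```

Contact shows at z=0.0262, as predicted. Release, rise, and go over the cobalt ringed bead.

```bash
python3 -m crank '[[0,0,0,0,-0.1,0,2],[0,0,0,0,0,0,3.6],[0,0,0,0,0,0,4.6],[0,0,0,0,0,0,5],[0,0,0,0,0,0,5]]'
python3 -m crank '[[0,0,0,0,-1,0,5],[0,0,0,0,-2.5,0,5],[0,0,0,0,-2.5,0,5],[0,0,0,-2.11,0,-3.17,6],[0,0,0,-2.11,0,-3.17,6]]'
python3 -m crank '[[0,0,0,-2.11,0,-3.17,6],[0,0,0,-2.11,0,-3.17,6],[0,0,0,-2.11,0,-3.17,6],[0,0,0,-2.11,0,-3.17,6],[0,0,0,-2.11,0,-3.17,6]]'
python3 -m crank '[[0,0,0,0,0,0,6],[0,0,0,0,0,0,6],[0,0,0,0,0,0,6]]'
python3 - <<'E'
from meas import *
go(.4183,.1813,.02,0)
c=cam('wrist');save(c,'w5.png')
for k,h in blobs(c,300): top(c,k,h,.034)
go(.4183,.1813,.02,0)
t=cam('top');save(t,'t5.png',(160,130,410,300),3)
E
```

```text
time: 7.77
tcp_pos: [0.64, 0.0332, 0.0254]
ee_rot: [-0.5, 0.5, -0.5, 0.5]
ft_force: [-0.7, -0.0, -0.7]
width: 0.0497
time: 8.18
tcp_pos: [0.5788, 0.0753, 0.0883]
ee_rot: [0.498, -0.5, 0.502, -0.501]
ft_force: [-0.8, -0.0, -0.2]
width: 0.0602
time: 8.6
tcp_pos: [0.4169, 0.1817, 0.0866]
ee_rot: [0.499, -0.5, 0.5, -0.5]
ft_force: [-0.0, 1.0, 1.2]
width: 0.06
time: 8.85
tcp_pos: [0.4189, 0.1813, 0.0867]
ee_rot: [-0.5, 0.5, -0.5, 0.501]
ft_force: [0.9, 0.5, 0.3]
width: 0.0602
shift cm [ 0.    6.67 -0.08] jaw yaw 0.0 turn y 0.00865319380886831 tilt [ 0.002  0.    -1.   ] q6 [ 0.41  0.04 -0.47  1.06 -0.    1.98] t 8.85 w 0.0601828116233848
blue hole px [281.5 240.6] 149 hole xy [0.4187 0.1814] topface c [418.7 182.3] size [30.3 29.8] ang 0.0
shift cm [-0.03  6.65 -0.11] jaw yaw -0.1 turn y -0.054229904588396494 tilt [ 0.001  0.    -1.   ] q6 [ 0.41  0.04 -0.47  1.06 -0.    1.98] t 8.9 w 0.060099933631694025
```

View pics/w5.png

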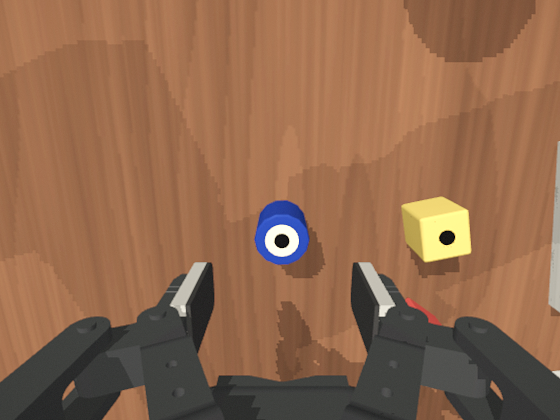

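View pics/t5.png

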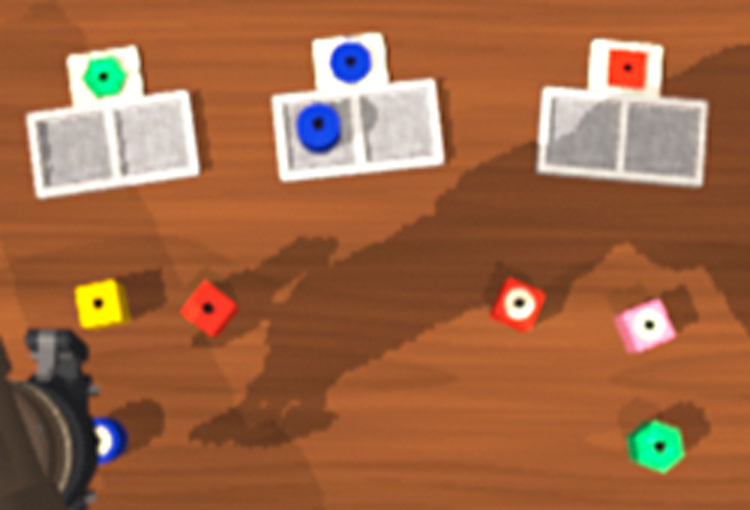

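The top crop shows cobalt plain standing in the left cobalt bay (318,125). The wrist view has the ringed cobalt at (282,241), 0.5 mm from the estimate. Grasp it and carry.

```bash
python3 -m crank '[[0,0,0,0,2.5,0,6],[0,0,0,0,2.5,0,6],[0,0,0,0,1.2,0,6],[0,0,0,0,0.5,0,6],[0,0,0,0,0,0,6]]'
python3 -m crank '[[0,0,0,0,0,0,2],[0,0,0,0,0,0,2],[0,0,0,0,0,0,2],[0,0,0,0,0,0,2],[0,0,0,0,0,0,2]]'
python3 -m crank '[[0,0,0,0,-1,0,2],[0,0,0,0,-3,0,2],[0,0,0,0,-3,0,2],[0,0,0,2.55,0,2.84,2],[0,0,0,2.55,0,2.84,2]]'
python3 -m crank '[[0,0,0,2.55,0,2.84,2],[0,0,0,2.55,0,2.84,2],[0,0,0,2.55,0,2.84,2],[0,0,0,2.55,0,2.84,2],[0,0,0,2.55,0,2.84,2]]'
python3 -m crank '[[0,0,0,2.55,0,2.84,2],[0,0,0,0,0,0,2],[0,0,0,0,0,0,2],[0,0,0,0,0,0,2]]'
python3 - <<'E'
from meas import *
go(.6457,-.0228,.025,0)
c=cam('wrist');save(c,'w6.png')
for k,h in blobs(c,300): top(c,k,h,.012)
E
```

```text
time: 9.37
tcp_pos: [0.4183, 0.1801, 0.0176]
ee_rot: [-0.5, 0.501, -0.5, 0.499]
ft_force: [0.1, -1.1, -0.2]
width: 0.0601
time: 9.78
tcp_pos: [0.4196, 0.1813, 0.0202]
ee_rot: [-0.499, 0.5, -0.501, 0.501]
ft_force: [0.4, -1.3, 6.0]
width: 0.0304
time: 10.2
tcp_pos: [0.4764, 0.1309, 0.092]
ee_rot: [-0.499, 0.498, -0.5, 0.502]
ft_force: [0.5, 0.3, -1.6]
width: 0.0299
time: 10.62
tcp_pos: [0.618, 0.001, 0.0894]
ee_rot: [-0.5, 0.5, -0.5, 0.5]
ft_force: [0.6, 0.1, 0.1]
width: 0.0305
time: 10.95
tcp_pos: [0.6448, -0.023, 0.0887]
ee_rot: [-0.5, 0.501, -0.5, 0.5]
ft_force: [0.1, -0.5, -0.6]
width: 0.0299
shift cm [-0.02  6.37  0.1 ] jaw yaw -0.1 turn y -0.0503548784077168 tilt [-0.001  0.    -1.   ] q6 [-0.04  0.39 -0.03  1.15  0.    1.54] t 10.95 w 0.02994924595980448
red hole px [nan nan] 0 hole xy [nan nan] topface c [ 494.5 -111.2] size [20.6  9. ] ang 33.9
red hole px [nan nan] 0 hole xy [nan nan] topface c [498.8 102.2] size [15.2 11.3] ang 53.5
blue hole px [282.  301.5] 338 hole xy [ 0.6447 -0.0764] topface c [648.7 -72.6] size [43.9 53.1] ang 22.9
blue hole px [359.5 173.6] 115 hole xy [0.692  0.0115] topface c [691.5  12. ] size [30.7 31.3] ang 46.2
blue hole px [273.5 141. ] 208 hole xy [0.6397 0.031 ] topface c [639.9  31.2] size [34.6 33.8] ang 0.0
```

View pics/w6.png

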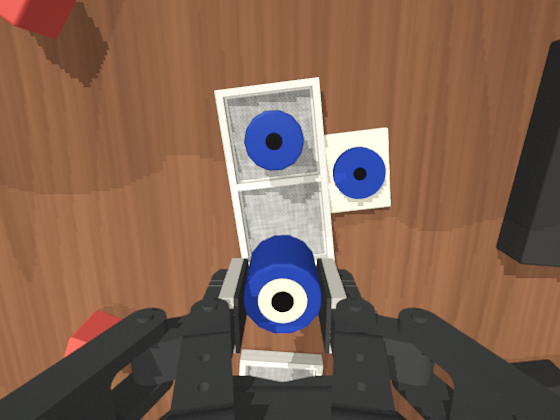

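Plain cobalt is centred in its bay at (273,141), and the ringed one is held above the free bay. Lower it.

```bash
python3 -m crank '[[0,0,0,0,2,0.1,2],[0,0,0,0,2,0,2],[0,0,0,0,1.3,0,2],[0,0,0,0,0.6,0,2],[0,0,0,0,0.3,0,2]]'
python3 -m crank '[[0,0,0,0,0,0,2],[0,0,0,0,0,0,2],[0,0,0,0,0,0,2]]'
python3 -m crank '[[0,0,0,0,0.1,0,2],[0,0,0,0,0,0,2],[0,0,0,0,0,0,2]]'
python3 -m crank '[[0,0,0,0,0.1,0,2],[0,0,0,0,0,0,2],[0,0,0,0,0,0,2]]'
```

```text
time: 11.42
tcp_pos: [0.645, -0.022, 0.0262]
ee_rot: [0.501, -0.5, 0.499, -0.5]
ft_force: [-0.1, 0.2, -0.7]
width: 0.0301
time: 11.67
tcp_pos: [0.6471, -0.0229, 0.0281]
ee_rot: [0.499, -0.5, 0.501, -0.5]
ft_force: [0.9, 0.1, -0.8]
width: 0.0303
time: 11.92
tcp_pos: [0.6466, -0.0232, 0.0261]
ee_rot: [0.5, -0.5, 0.5, -0.5]
ft_force: [0.6, 0.2, -0.1]
width: 0.0302
time: 12.17
tcp_pos: [0.6464, -0.0232, 0.0247]
ee_rot: [-0.5, 0.5, -0.5, 0.5]
ft_force: [-0.6, -0.1, -1.5]
width: 0.0295
```

```bash
python3 -m crank '[[0,0,0,0,0.05,0,2],[0,0,0,0,0,0,2],[0,0,0,0,0,0,2]]'
python3 -m crank '[[0,0,0,0,0.05,0,2],[0,0,0,0,0,0,2],[0,0,0,0,0,0,2]]'
```

```text
time: 12.42
tcp_pos: [0.6464, -0.0231, 0.0243]
ee_rot: [-0.5, 0.5, -0.5, 0.5]
ft_force: [-1.3, -0.3, -0.5]
width: 0.03
time: 12.67
tcp_pos: [0.6465, -0.0231, 0.0242]
ee_rot: [0.5, -0.5, 0.5, -0.5]
ft_force: [-2.4, 0.7, 4.3]
width: 0.0296
```

```bash
python3 -m crank '[[0,0,0,0,-0.05,0,2],[0,0,0,0,0,0,3.6],[0,0,0,0,0,0,4.6],[0,0,0,0,0,0,5],[0,0,0,0,0,0,5]]'
python3 -m crank '[[0,0,0,0,-1,0,5],[0,0,0,0,-2.5,0,5],[0,0,0,0,-3,0,5],[0,0,0,-2.6,0,-2.72,6],[0,0,0,-2.6,0,-2.72,6]]'
python3 -m crank '[[0,0,0,-2.6,0,-2.72,6],[0,0,0,-2.6,0,-2.72,6],[0,0,0,-2.6,0,-2.72,6],[0,6.17,0,0,0,0,6],[0,6.17,0,0,0,0,6]]'
python3 -m crank '[[0,6.17,0,0,0,0,6],[0,6.17,0,0,0,0,6],[0,6.17,0,0,0,0,6],[0,6.17,0,0,0,0,6],[0,0,0,0,0,0,6]]'
python3 -m crank '[[0,0,0,0,0,0,6],[0,0,0,0,0,0,6]]'
python3 - <<'E'
from meas import *
go(.5107,.1071,.02,-37)
c=cam('wrist');save(c,'w7.png')
for k,h in blobs(c,300): top(c,k,h,.034)
E
```

```text
time: 13.08
tcp_pos: [0.6465, -0.0231, 0.0241]
ee_rot: [-0.5, 0.5, -0.5, 0.5]
ft_force: [0.1, 0.4, 0.5]
width: 0.0502
time: 13.5
tcp_pos: [0.5943, 0.0286, 0.0924]
ee_rot: [0.498, -0.499, 0.502, -0.501]
ft_force: [0.3, 1.4, -0.2]
width: 0.0603
time: 13.92
tcp_pos: [0.5091, 0.1084, 0.0905]
ee_rot: [0.442, -0.551, 0.552, -0.443]
ft_force: [0.8, -0.2, -0.7]
width: 0.0602
time: 14.33
tcp_pos: [0.5107, 0.107, 0.0902]
ee_rot: [0.314, -0.633, 0.633, -0.315]
ft_force: [-1.0, -0.4, -0.6]
width: 0.0599
time: 14.5
tcp_pos: [0.5106, 0.107, 0.0897]
ee_rot: [0.316, -0.633, 0.633, -0.316]
ft_force: [0.3, 0.7, 0.1]
width: 0.0597
shift cm [-0.01  6.97 -0.01] jaw yaw -36.9 turn y 0.09393453081200676 tilt [ 0.001  0.    -1.   ] q6 [ 0.21  0.16 -0.33  1.08 -0.    2.42] t 14.5 w 0.059684035352291435
red hole px [nan nan] 0 hole xy [nan nan] topface c [524.2 -61. ] size [11.1 22.9] ang 53.1
red hole px [281.6 238.6] 151 hole xy [0.5106 0.1072] topface c [513.4 110.8] size [34.7 27.6] ang 53.1
blue hole px [nan nan] 0 hole xy [nan nan] topface c [628.5   3.8] size [27.6 14.4] ang 65.8
blue hole px [549.1 209.6] 192 hole xy [0.6423 0.0303] topface c [637.5  33.2] size [30.9 22.2] ang 65.8
```

View pics/w7.png

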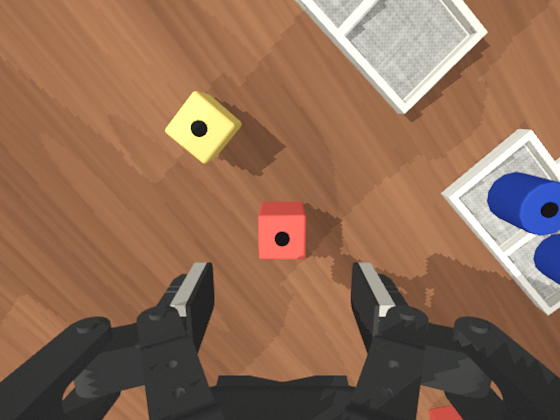

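The coral plain bead sits squarely between the jaws at (282,239), with yellow clear at (200,127). Grasp and carry to the coral tray's +y bay.

```bash
python3 -m crank '[[0,0,0,0,2.5,0,6],[0,0,0,0,2.5,0,6],[0,0,0,0,1.3,0,6],[0,0,0,0,0.6,0,6],[0,0,0,0,0,0,6]]'
python3 -m crank '[[0,0,0,0,0,0,2],[0,0,0,0,0,0,2],[0,0,0,0,0,0,2],[0,0,0,0,0,0,2],[0,0,0,0,0,0,2]]'
python3 -m crank '[[0,0,0,0,-1,0,2],[0,0,0,0,-3,0,2],[0,0,0,0,-3,0,2],[0,-6.6,0,0,0,0,2],[0,-6.6,0,0,0,0,2]]'
python3 -m crank '[[0,-6.6,0,0,0,0,2],[0,-6.6,0,0,0,0,2],[0,-6.6,0,0,0,0,2],[0,0,0,3.18,0,1.85,2],[0,0,0,3.18,0,1.85,2]]'
python3 -m crank '[[0,0,0,3.18,0,1.85,2],[0,0,0,3.18,0,1.85,2],[0,0,0,3.18,0,1.85,2],[0,0,0,3.18,0,1.85,2],[0,0,0,3.18,0,1.85,2]]'
python3 -m crank '[[0,0,0,3.18,0,1.85,2],[0,0,0,0,0,0,2],[0,0,0,0,0,0,2],[0,0,0,0,0,0,2]]'
python3 - <<'E'
from meas import *
go(.6411,-.157,.025,-4.3)
c=cam('wrist');save(c,'w8.png')
for k,h in blobs(c,300): top(c,k,h,.012)
E
```

```text
time: 14.97
tcp_pos: [0.5094, 0.1067, 0.019]
ee_rot: [-0.316, 0.633, -0.633, 0.315]
ft_force: [-0.2, -0.3, -0.2]
width: 0.0602
time: 15.38
tcp_pos: [0.5117, 0.1072, 0.0218]
ee_rot: [0.314, -0.633, 0.633, -0.316]
ft_force: [0.7, -0.3, 7.3]
width: 0.0266
time: 15.8
tcp_pos: [0.5119, 0.1073, 0.0933]
ee_rot: [0.386, -0.591, 0.592, -0.389]
ft_force: [-0.1, -0.4, -0.5]
width: 0.0266
time: 16.22
tcp_pos: [0.5428, 0.0414, 0.0912]
ee_rot: [0.483, -0.516, 0.516, -0.483]
ft_force: [0.2, -0.8, -0.2]
width: 0.0265
time: 16.63
tcp_pos: [0.6243, -0.126, 0.091]
ee_rot: [0.482, -0.517, 0.517, -0.482]
ft_force: [1.8, 0.4, -0.6]
width: 0.027
time: 16.97
tcp_pos: [0.6397, -0.1572, 0.0903]
ee_rot: [-0.482, 0.518, -0.517, 0.482]
ft_force: [-0.6, 0.2, -1.6]
width: 0.0266
shift cm [-0.03  6.53  0.15] jaw yaw -4.1 turn y 0.21487836126071613 tilt [-0.001  0.001 -1.   ] q6 [-0.24  0.41  0.01  1.17  0.    1.4 ] t 16.9667 w 0.026577067770592423
red hole px [359.9 265.5] 83 hole xy [ 0.6893 -0.1882] topface c [ 688.9 -186.6] size [28.8 28.5] ang 86.0
red hole px [282.1 300.8] 346 hole xy [ 0.6359 -0.2109] topface c [ 636.6 -199.4] size [66.  46.8] ang 86.0
red hole px [ 51.6 168.5] 176 hole xy [ 0.5015 -0.1101] topface c [ 509.9 -108. ] size [39.5 42.2] ang 66.0
blue hole px [nan nan] 0 hole xy [nan nan] topface c [645.1 -30.2] size [ 2.9 18.8] ang 86.0
```

View pics/w8.png

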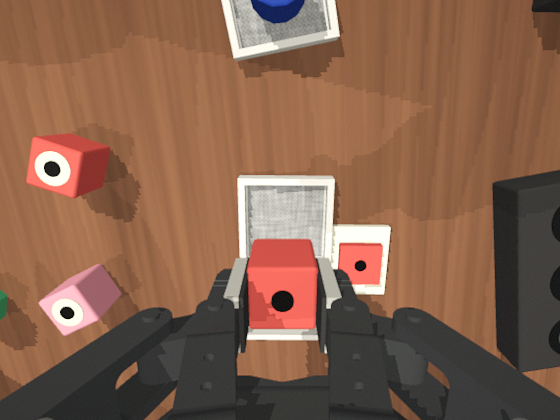

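The sample at (360,265) confirms the coral tray position. Lower until contact.

```bash
python3 -m crank '[[0,0,0,0,2,0.1,2],[0,0,0,0,2,0,2],[0,0,0,0,1.3,0,2],[0,0,0,0,0.6,0,2],[0,0,0,0,0.3,0,2]]'
python3 -m crank '[[0,0,0,0,0.05,0,2],[0,0,0,0,0,0,2],[0,0,0,0,0,0,2],[0,0,0,0,0,0,2]]'
python3 -m crank '[[0,0,0,0,0.1,0,2],[0,0,0,0,0,0,2],[0,0,0,0,0,0,2]]'
python3 -m crank '[[0,0,0,0,0.1,0,2],[0,0,0,0,0,0,2],[0,0,0,0,0,0,2]]'
```

```text
time: 17.43
tcp_pos: [0.6402, -0.1559, 0.0276]
ee_rot: [-0.483, 0.518, -0.516, 0.482]
ft_force: [0.3, -0.4, 0.3]
width: 0.027
time: 17.77
tcp_pos: [0.6418, -0.1574, 0.0289]
ee_rot: [0.482, -0.517, 0.518, -0.482]
ft_force: [-0.3, -0.4, -0.8]
width: 0.0267
time: 18.02
tcp_pos: [0.6412, -0.1574, 0.027]
ee_rot: [0.482, -0.517, 0.517, -0.482]
ft_force: [0.0, -0.0, -0.4]
width: 0.0265
time: 18.27
tcp_pos: [0.6412, -0.1575, 0.0259]
ee_rot: [0.482, -0.517, 0.517, -0.482]
ft_force: [0.7, -1.1, 0.4]
width: 0.027
```

```bash
python3 -m crank '[[0,0,0,0,0.05,0,2],[0,0,0,0,0,0,2],[0,0,0,0,0,0,2]]'
python3 -m crank '[[0,0,0,0,0.05,0,2],[0,0,0,0,0,0,2],[0,0,0,0,0,0,2]]'
```

```text
time: 18.52
tcp_pos: [0.6413, -0.1574, 0.0258]
ee_rot: [0.482, -0.517, 0.518, -0.482]
ft_force: [-2.2, -0.4, 5.4]
width: 0.0266
time: 18.77
tcp_pos: [0.6413, -0.1575, 0.0258]
ee_rot: [0.482, -0.517, 0.518, -0.482]
ft_force: [-3.1, 0.3, 8.8]
width: 0.0271
```

```bash
python3 -m crank '[[0,0,0,0,-0.1,0,2],[0,0,0,0,0,0,3.6],[0,0,0,0,0,0,4.6],[0,0,0,0,0,0,5],[0,0,0,0,0,0,5]]'
python3 -m crank '[[0,0,0,0,-1,0,5],[0,0,0,0,-2.5,0,5],[0,0,0,0,-3,0,5],[0,0,0,-1.02,0,-3.2,6],[0,0,0,-1.02,0,-3.2,6]]'
python3 -m crank '[[0,0,0,-1.02,0,-3.2,6],[0,0,0,-1.02,0,-3.2,6],[0,6.63,0,0,0,0,6],[0,6.63,0,0,0,0,6],[0,6.63,0,0,0,0,6]]'
python3 -m crank '[[0,0,0,0,0,0,6],[0,0,0,0,0,0,6],[0,0,0,0,0,0,6]]'
python3 - <<'E'
from meas import *
go(.5167,-.1077,.02,-24)
c=cam('wrist');save(c,'w9.png')
for k,h in blobs(c,300): top(c,k,h,.034)
E
```

```text
time: 19.18
tcp_pos: [0.641, -0.1573, 0.0254]
ee_rot: [-0.482, 0.518, -0.517, 0.482]
ft_force: [-0.3, 0.0, -0.3]
width: 0.0502
time: 19.6
tcp_pos: [0.5812, -0.1331, 0.0939]
ee_rot: [0.481, -0.516, 0.519, -0.483]
ft_force: [-0.6, 0.1, 1.0]
width: 0.06
time: 20.02
tcp_pos: [0.5159, -0.1074, 0.092]
ee_rot: [0.383, -0.594, 0.594, -0.384]
ft_force: [0.2, 0.7, -0.1]
width: 0.0599
time: 20.27
tcp_pos: [0.5166, -0.1077, 0.0912]
ee_rot: [0.386, -0.592, 0.592, -0.386]
ft_force: [0.1, -0.5, 1.1]
width: 0.06
shift cm [-0.    7.12  0.01] jaw yaw -23.8 turn y 0.21700380186231882 tilt [ 0. -0. -1.] q6 [-0.21  0.17 -0.31  1.08 -0.    1.78] t 20.2667 w 0.06000705386009823
red hole px [nan nan] 0 hole xy [nan nan] topface c [ 662.8 -171.1] size [24.8  4.5] ang 78.9
red hole px [281.8 237.8] 141 hole xy [ 0.5166 -0.1076] topface c [ 518.4 -103.3] size [35.  27.6] ang 66.3
red hole px [517.4 233.6] 170 hole xy [ 0.6432 -0.1604] topface c [ 636.2 -152.1] size [41.2 40.4] ang 86.0
blue hole px [nan nan] 0 hole xy [nan nan] topface c [643.  -32.9] size [ 6.9 25.8] ang 66.3
green hole px [223.2 378.8] 84 hole xy [ 0.4408 -0.1832] topface c [ 440.8 -174.8] size [24.2 18.9] ang 6.8
```

View pics/w9.png

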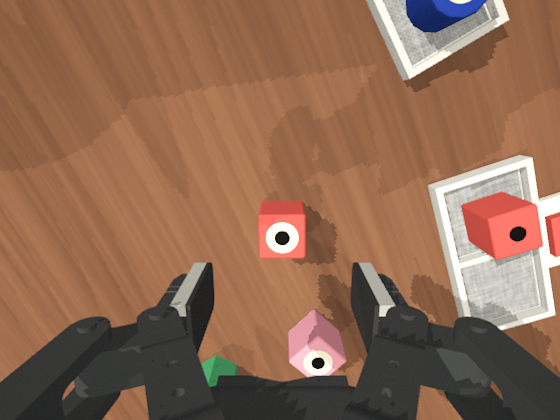

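Coral ringed is square in the jaws at (282,238); pink at (318,363) is clear. Coral plain is standing in its bay at (518,234). Grasp and carry to the other coral bay.

```bash
python3 -m crank '[[0,0,0,0,2.5,0,6],[0,0,0,0,2.5,0,6],[0,0,0,0,1.4,0,6],[0,0,0,0,0.7,0,6],[0,0,0,0,0,0,6]]'
python3 -m crank '[[0,0,0,0,0,0,2],[0,0,0,0,0,0,2],[0,0,0,0,0,0,2],[0,0,0,0,0,0,2],[0,0,0,0,0,0,2]]'
python3 -m crank '[[0,0,0,0,-1,0,2],[0,0,0,0,-3,0,2],[0,0,0,0,-3,0,2],[0,-6.63,0,0,0,0,2],[0,-6.63,0,0,0,0,2]]'
python3 -m crank '[[0,-6.63,0,0,0,0,2],[0,0,0,2.41,0,3.19,2],[0,0,0,2.41,0,3.19,2],[0,0,0,2.41,0,3.19,2],[0,0,0,2.41,0,3.19,2]]'
python3 -m crank '[[0,0,0,0,0,0,2],[0,0,0,0,0,0,2],[0,0,0,0,0,0,2]]'
python3 - <<'E'
from meas import *
go(.6369,-.213,.025,-4.3)
c=cam('wrist');save(c,'w10.png')
for k,h in blobs(c,300): top(c,k,h,.038)
E
```

```text
time: 20.73
tcp_pos: [0.5152, -0.1074, 0.0181]
ee_rot: [-0.387, 0.593, -0.592, 0.385]
ft_force: [0.8, -0.2, 0.2]
width: 0.0602
time: 21.15
tcp_pos: [0.5175, -0.1078, 0.0213]
ee_rot: [0.385, -0.592, 0.594, -0.386]
ft_force: [0.3, 0.6, 6.6]
width: 0.0267
time: 21.57
tcp_pos: [0.5178, -0.1079, 0.0928]
ee_rot: [0.452, -0.542, 0.544, -0.454]
ft_force: [-0.7, 0.3, -1.2]
width: 0.0269
time: 21.98
tcp_pos: [0.6378, -0.2138, 0.0907]
ee_rot: [0.482, -0.517, 0.517, -0.482]
ft_force: [1.1, 0.2, -0.2]
width: 0.0267
time: 22.23
tcp_pos: [0.6362, -0.2126, 0.0895]
ee_rot: [-0.482, 0.518, -0.517, 0.482]
ft_force: [0.2, 0.1, -0.1]
width: 0.0267
shift cm [0.04 6.45 0.09] jaw yaw -4.1 turn y 0.2302635783420044 tilt [-0.001  0.001 -1.   ] q6 [-0.32  0.44  0.04  1.18  0.    1.32] t 22.2333 w 0.026734189944416092
red hole px [282.1 301.1] 331 hole xy [ 0.6335 -0.2506] topface c [ 634.2 -240.2] size [58.3 42. ] ang 86.1
red hole px [365.3 183.6] 105 hole xy [ 0.6834 -0.1824] topface c [ 682.9 -181.9] size [23.6 25.1] ang 86.0
red hole px [284.  143.5] 196 hole xy [ 0.641 -0.158] topface c [ 641.1 -157.5] size [26.8 27.4] ang 86.0
```

```bash
python3 -m crank '[[0,0,0,0,2,0.05,2],[0,0,0,0,2,0,2],[0,0,0,0,1.3,0,2],[0,0,0,0,0.6,0,2],[0,0,0,0,0.3,0,2]]'
python3 -m crank '[[0,0,0,0,0.1,0,2],[0,0,0,0,0,0,2],[0,0,0,0,0,0,2],[0,0,0,0,0,0,2]]'
python3 -m crank '[[0,0,0,0,0.1,0,2],[0,0,0,0,0,0,2],[0,0,0,0,0,0,2]]'
python3 -m crank '[[0,0,0,0,0.05,0,2],[0,0,0,0,0,0,2],[0,0,0,0,0,0,2]]'
python3 -m crank '[[0,0,0,0,0.05,0,2],[0,0,0,0,0,0,2],[0,0,0,0,0,0,2]]'
```

```text
time: 22.7
tcp_pos: [0.6361, -0.2118, 0.0276]
ee_rot: [-0.482, 0.518, -0.517, 0.482]
ft_force: [-0.1, 0.6, -0.8]
width: 0.0266
time: 23.03
tcp_pos: [0.6378, -0.213, 0.0279]
ee_rot: [0.482, -0.517, 0.518, -0.482]
ft_force: [0.1, 0.6, 0.4]
width: 0.0266
time: 23.28
tcp_pos: [0.6374, -0.2129, 0.0259]
ee_rot: [0.482, -0.517, 0.517, -0.482]
ft_force: [0.7, -0.6, -0.8]
width: 0.0271
time: 23.53
tcp_pos: [0.6373, -0.2129, 0.0253]
ee_rot: [0.482, -0.517, 0.517, -0.482]
ft_force: [0.7, -0.0, 0.5]
width: 0.0266
time: 23.78
tcp_pos: [0.6374, -0.2129, 0.0253]
ee_rot: [0.482, -0.517, 0.518, -0.482]
ft_force: [-1.0, -0.6, 5.3]
width: 0.0269
```

```bash
python3 -m crank '[[0,0,0,0,-0.05,0,2],[0,0,0,0,0,0,3.6],[0,0,0,0,0,0,4.6],[0,0,0,0,0,0,5],[0,0,0,0,0,0,5]]'
python3 -m crank '[[0,0,0,0,-1,0,5],[0,0,0,0,-2.5,0,5],[0,0,0,0,-3,0,5],[0,0,0,0.085,0,-3.62,6],[0,0,0,0.085,0,-3.62,6]]'
python3 -m crank '[[0,0,0,0.085,0,-3.62,6],[0,0,0,0.085,0,-3.62,6],[0,0,0,0.085,0,-3.62,6],[0,0,0,0.085,0,-3.62,6],[0,6.33,0,0,0,0,6]]'
python3 -m crank '[[0,6.33,0,0,0,0,6],[0,6.33,0,0,0,0,6],[0,0,0,0,0,0,6],[0,0,0,0,0,0,6],[0,0,0,0,0,0,6]]'
python3 - <<'E'
from meas import *
go(.4204,-.2025,.02,-23)
c=cam('wrist');save(c,'w11.png')
for k,h in blobs(c,300): top(c,k,h,.034)
E
```

```text
time: 24.2
tcp_pos: [0.6372, -0.2128, 0.025]
ee_rot: [-0.482, 0.518, -0.517, 0.482]
ft_force: [-0.1, 0.7, 0.9]
width: 0.0497
time: 24.62
tcp_pos: [0.5676, -0.2102, 0.0934]
ee_rot: [0.481, -0.515, 0.519, -0.483]
ft_force: [-0.4, -0.4, -1.1]
width: 0.0599
time: 25.03
tcp_pos: [0.4138, -0.2011, 0.0904]
ee_rot: [-0.453, 0.545, -0.542, 0.451]
ft_force: [0.2, -0.1, -0.1]
width: 0.0602
time: 25.45
tcp_pos: [0.4205, -0.2026, 0.0907]
ee_rot: [0.391, -0.589, 0.589, -0.391]
ft_force: [0.4, -0.3, 0.3]
width: 0.0599
shift cm [-0.01  7.07 -0.02] jaw yaw -22.9 turn y 0.11848387935160076 tilt [ 0. -0. -1.] q6 [-0.45  0.06 -0.44  1.07  0.    1.52] t 25.45 w 0.05991763396539698
green hole px [281.3 238. ] 149 hole xy [ 0.4203 -0.2024] topface c [ 420.6 -202.1] size [29.9 33.8] ang 38.8
```

View pics/w11.png

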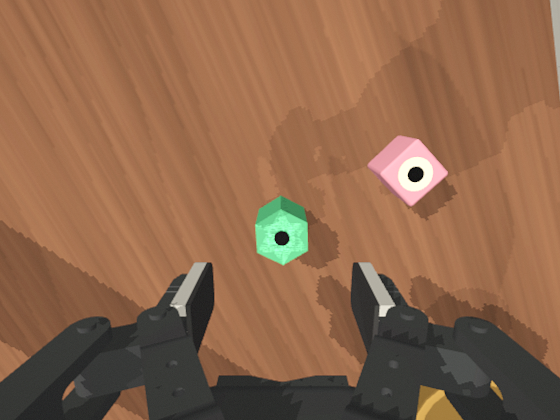

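The hex has its flats facing both pads at (281,238); pink (415,174) and the crucible are clear. Grasp and carry to the jade tray's −y bay.

```bash
python3 -m crank '[[0,0,0,0,2.5,0,6],[0,0,0,0,2.5,0,6],[0,0,0,0,1.4,0,6],[0,0,0,0,0.6,0,6],[0,0,0,0,0,0,6]]'
python3 -m crank '[[0,0,0,0,0,0,2],[0,0,0,0,0,0,2],[0,0,0,0,0,0,2],[0,0,0,0,0,0,2],[0,0,0,0,0,0,2]]'
python3 -m crank '[[0,0,0,0,-1,0,2],[0,0,0,0,-3,0,2],[0,0,0,0,-3.5,0,2],[0,-6.2,0,0,0,0,2],[0,-6.2,0,0,0,0,2]]'
python3 -m crank '[[0,-6.2,0,0,0,0,2],[0,-6.2,0,0,0,0,2],[0,-6.2,0,0,0,0,2],[0,0,0,-2.92,0,2.39,2],[0,0,0,-2.92,0,2.39,2]]'
python3 -m crank '[[0,0,0,-2.92,0,2.39,2],[0,0,0,-2.92,0,2.39,2],[0,0,0,-2.92,0,2.39,2],[0,0,0,-2.92,0,2.39,2],[0,0,0,-2.92,0,2.39,2]]'
python3 -m crank '[[0,0,0,-2.92,0,2.39,2],[0,0,0,-2.92,0,2.39,2],[0,0,0,-2.92,0,2.39,2],[0,0,0,-2.92,0,2.39,2],[0,0,0,0,0,0,2]]'
python3 -m crank '[[0,0,0,0,0,0,2],[0,0,0,0,0,0,2],[0,0,0,0,0,0,2]]'
python3 - <<'E'
from meas import *
go(.635,.1533,.025,8.6)
c=cam('wrist');save(c,'w12.png')
for k,h in blobs(c,300): top(c,k,h,.012)
E
```

```text
time: 25.92
tcp_pos: [0.4194, -0.202, 0.0189]
ee_rot: [-0.391, 0.59, -0.589, 0.39]
ft_force: [0.3, -0.3, 0.1]
width: 0.0599
time: 26.33
tcp_pos: [0.4214, -0.2031, 0.0217]
ee_rot: [0.39, -0.589, 0.591, -0.391]
ft_force: [0.7, 0.2, 5.8]
width: 0.0288
time: 26.75
tcp_pos: [0.4218, -0.2033, 0.0985]
ee_rot: [0.452, -0.541, 0.545, -0.454]
ft_force: [-0.5, -0.7, -1.4]
width: 0.0286
time: 27.17
tcp_pos: [0.4594, -0.1386, 0.0962]
ee_rot: [-0.532, 0.465, -0.465, 0.533]
ft_force: [0.6, -1.3, -0.6]
width: 0.0287
time: 27.58
tcp_pos: [0.5583, 0.0248, 0.0961]
ee_rot: [-0.533, 0.464, -0.464, 0.534]
ft_force: [1.1, 0.1, -0.2]
width: 0.029
time: 28.0
tcp_pos: [0.6388, 0.1575, 0.0951]
ee_rot: [-0.534, 0.463, -0.463, 0.536]
ft_force: [-0.4, -0.7, -0.4]
width: 0.0284
time: 28.25
tcp_pos: [0.6356, 0.151, 0.0956]
ee_rot: [0.533, -0.464, 0.464, -0.533]
ft_force: [-0.1, 1.0, -0.6]
width: 0.0289
shift cm [-0.24  7.06 -0.02] jaw yaw 7.9 turn y -0.6898205968405762 tilt [-0. -0. -1.] q6 [ 0.23  0.4   0.    1.17 -0.    1.67] t 28.25 w 0.028938820395860456
blue hole px [258. 377.] 1 hole xy [0.6344 0.0279] topface c [632.5  42. ] size [29.  13.3] ang 68.2
green hole px [282.  299.7] 348 hole xy [0.6433 0.0954] topface c [641.9 106.1] size [51.4 80.7] ang 8.0
green hole px [359.6 174.8] 103 hole xy [0.6794 0.1899] topface c [678.8 190.2] size [29.6 34.2] ang 69.4
```

View pics/w12.png

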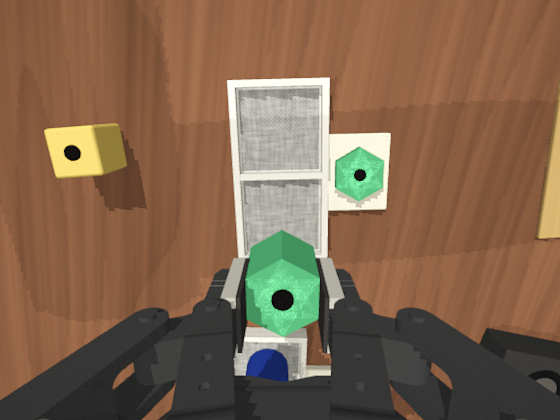

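The jade sample at (360,175) moves the bay 1.5 mm. Correct and lower.

```bash
python3 -m crank '[[0,0,0,-0.35,2,-0.05,2],[0,0,0,0,2.4,0,2],[0,0,0,0,1.5,0,2],[0,0,0,0,0.6,0,2],[0,0,0,0,0.3,0,2]]'
python3 -m crank '[[0,0,0,0,0,0,2],[0,0,0,0,0,0,2],[0,0,0,0,0,0,2],[0,0,0,0,0,0,2]]'
python3 -m crank '[[0,0,0,0,0.1,0,2],[0,0,0,0,0,0,2],[0,0,0,0,0,0,2]]'
python3 -m crank '[[0,0,0,0,0.05,0,2],[0,0,0,0,0,0,2],[0,0,0,0,0,0,2]]'
python3 -m crank '[[0,0,0,0,0.05,0,2],[0,0,0,0,0,0,2],[0,0,0,0,0,0,2]]'
```

```text
time: 28.72
tcp_pos: [0.6342, 0.1542, 0.0265]
ee_rot: [0.534, -0.465, 0.464, -0.533]
ft_force: [-0.2, 0.4, -1.1]
width: 0.0285
time: 29.05
tcp_pos: [0.6359, 0.1554, 0.0285]
ee_rot: [-0.533, 0.464, -0.465, 0.534]
ft_force: [0.8, 0.2, -0.9]
width: 0.0285
time: 29.3
tcp_pos: [0.6352, 0.1554, 0.0264]
ee_rot: [-0.533, 0.464, -0.464, 0.534]
ft_force: [-0.7, 0.3, -0.7]
width: 0.0287
time: 29.55
tcp_pos: [0.6353, 0.1554, 0.0258]
ee_rot: [-0.533, 0.464, -0.464, 0.534]
ft_force: [-0.6, 0.9, -0.3]
width: 0.0287
time: 29.8
tcp_pos: [0.6353, 0.1554, 0.0258]
ee_rot: [-0.533, 0.464, -0.464, 0.534]
ft_force: [-1.5, -0.2, 3.9]
width: 0.0287
```

```bash
python3 -m crank '[[0,0,0,0,-0.05,0,2],[0,0,0,0,0,0,3.6],[0,0,0,0,0,0,4.6],[0,0,0,0,0,0,5],[0,0,0,0,0,0,5]]'
python3 -m crank '[[0,0,0,0,-1,0,5],[0,0,0,0,-3,0,5],[0,0,0,0,-3.5,0,6],[0,0,0,0,-3.5,0,6],[0,0,0,0,-3.5,0,6]]'
python3 -m crank '[[0,0,0,0,-1,-3.8,6],[0,0,0,0,0,-4,6],[0,0,0,0,0,-4,6],[0,0,0,0,0,-4,6],[0,0,0,0,0,-4,6]]'
python3 -m crank '[[0,0,0,0,0,-4,6],[0,0,0,0,0,-4,6],[0,0,0,0,0,0,6],[0,0,0,0,0,0,6]]'
python3 - <<'E'
from h import *
t=cam('top');s=cam('scene')
a=cv2.resize(t['img'][120:300,80:480],(800,360),interpolation=cv2.INTER_CUBIC)
b=cv2.resize(s['img'][190:310,150:450],(600,240),interpolation=cv2.INTER_CUBIC)
o=np.zeros((600,800,3),np.uint8);o[:360]=a;o[360:,:600]=b
cv2.imwrite('pics/end.png',o[...,::-1])
# decoys / bystanders: change against the first pictures
for n,c in(('top',t),('scene',s)):
    r=cv2.cvtColor(cv2.imread(f'pics/{n}0.png'),cv2.COLOR_BGR2HSV);q=cv2.cvtColor(c['img'],cv2.COLOR_RGB2HSV)
    for nm,lo,hi in(('yellow',(26,150,120),(34,255,255)),('mustard',(18,200,120),(25,255,255)),('pink',(165,60,150),(176,160,255)),('bottle',(0,0,0),(179,120,80))):
        for im in(r,q):
            m=cv2.inRange(im,lo,hi)
            if nm=='bottle': 
                x0,x1,y0,y1=(90,137,210,255) if n=='top' else (413,455,150,198); w=np.zeros_like(m);w[y0:y1,x0:x1]=1;m=m*w
            if n=='top': m[:205]=0
            else: m[:150]=0;m[260:]=0
            k,l,st,ce=cv2.connectedComponentsWithStats(m);i=1+np.argmax(st[1:,4]) if k>1 else 0;print(n,nm,ce[i].round(1),st[i,4])
E
```

```text
time: 30.22
tcp_pos: [0.6352, 0.1553, 0.0255]
ee_rot: [0.534, -0.464, 0.464, -0.533]
ft_force: [-0.8, 0.9, 0.4]
width: 0.0501
time: 30.63
tcp_pos: [0.6349, 0.1553, 0.1731]
ee_rot: [-0.533, 0.464, -0.464, 0.534]
ft_force: [1.2, 0.1, -0.1]
width: 0.06
time: 31.05
tcp_pos: [0.4374, 0.1276, 0.1814]
ee_rot: [-0.533, 0.464, -0.464, 0.534]
ft_force: [0.4, 0.4, 0.9]
width: 0.0599
time: 31.38
tcp_pos: [0.3586, 0.1167, 0.1821]
ee_rot: [-0.533, 0.463, -0.464, 0.534]
ft_force: [1.2, 0.4, 0.0]
width: 0.0603
top yellow [192.4 231. ] 172
top yellow [192.4 231.1] 150
top mustard [452.  248.6] 1126
top mustard [451.9 248.7] 1108
top pink [373.4 238.3] 98
top pink [374.  238.7] 108
top bottle [101.4 231.7] 256
top bottle [101.4 231.6] 245
scene yellow [ 98.3 207.3] 44
scene yellow [362.7 189. ] 56
scene mustard [116.5 223.3] 361
scene mustard [124.  221.4] 142
scene pink [188.9 219.7] 177
scene pink [188.7 218.1] 221
scene bottle [433.2 170. ] 537
scene bottle [433.1 170. ] 532
```

View pics/end.png

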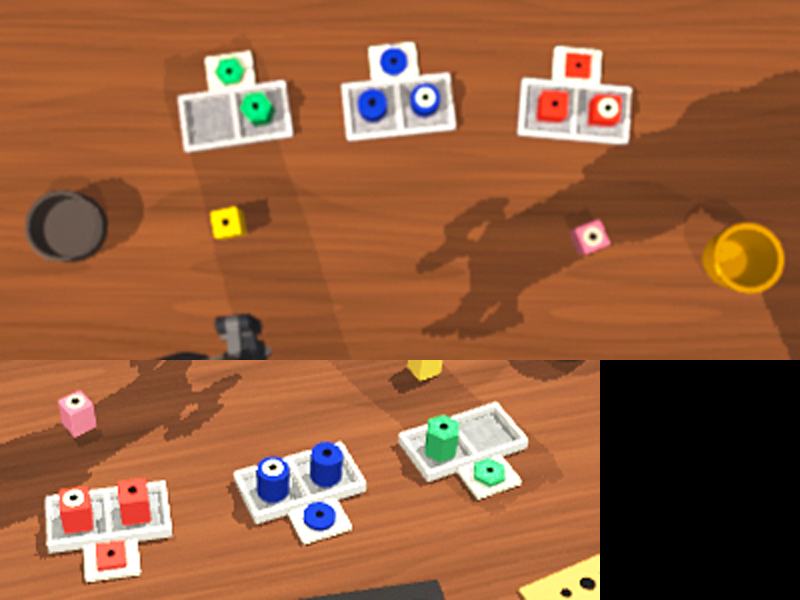

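The final composite shows all five beads upright, each in its own bay: jade (256,108), cobalt (372,104) and (425,98), coral (555,104) and (605,107). The decoys and bystanders are where they were. Handing in.

```bash
python3 -c "
from station import ctrl
print(ctrl.sign_off())"
```

```text
the job is handed in; nothing more can be done
None
```

All five beads are sorted and the job is handed in at about 31.5 s of the 96 s. Both cobalt beads are in the cobalt tray, both coral beads in the coral tray, and the jade hex is in the jade tray's −y bay. I lowered each one until a few newtons of contact showed (9.4 N at most) before opening the gripper.

**Final check:** the last top and scene pictures show every bead upright in its own bay, with the gripper well clear. In the top view, the crucible, bottle bottom, yellow bead and pink bead are each within 1 pixel of where they started.

**Where checks disagreed:**
- **Tray positions:** my first tray estimates, from hand-picked corners, were about 4 mm off in y. I corrected them from the sample discs before the first placing.
- **Scene-camera comparison:** the yellow and mustard colour matches there did not pick out the same patches before and after, because shadows had changed. I relied on the top view for those two.
- **Finger opening:** it read 1–2 mm under the bead sizes on every grasp, which did no harm.

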